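Set the hole punch's paper gauge to A4 and hold it

TASK

Set the paper gauge of the heavy hole punch for A4: squeeze the lock button in the stop block at the end of the stowed gauge arm to release it, and draw the arm out until its A4 line, the one line that runs right across the bar, stands at the edge of the punch's base where the bar comes out. The arm locks only when stowed and runs loose once drawn out, so finish while still holding the stop block in your grip at that mark, for me to bring the stack up against it; leave the other things on the desk where they are.

Things in the scene. Friction and masses are not known exactly. Their poses are not given: they have to be found in the camera images.
- punch: Heavy two-hole punch, fixed. Grey base 190 (its x) x 130 (its y) x 26 mm high; head behind to 68 mm, pins and brackets to 105 mm, lever leaning back to 260 mm, all within 65 mm of the middle plane. Origin on the desk, mid-width, 85 mm behind the base's front edge; x to the rear (paper goes in at -x), y to its left, z up. Yaw within 0.45. The gauge arm slides out of its left (+y) side.
- gauge_mouth (a point): The index edge: middle of the slot in the left side of the punch's base where the gauge bar comes out, 14 mm above the desk (the bar's top face). Fixed to the punch, same axes; the arm extends along its +y.
- gauge_arm (a joint): How far the gauge arm is drawn out of the base along the punch's +y, m: 0 stowed, 0.100 fully out; starts stowed (up to 0.003). Flat steel bar 20 x 5 mm, three black lines on top; a line is set when at the base's edge. Half-width lines are set at 0.026 and 0.086; the A4 line, the middle one, right across (3 mm thick), at 0.0695. Locked it has 4 mm play; released it slides with about 1 N.
- full_line (a point): Middle of the A4 line on top of the gauge bar, 14 mm above the desk; moves with the arm and is hidden inside the base until the arm is drawn out. Punch's axes.
- stop_block (a point): Black upright stop block at the outer end of the gauge arm, 24 mm (punch's x) x 32 mm (punch's y), from 2 to 58 mm above the desk. The point is in its middle in plan, 38 mm above the desk, level with the button; punch's axes, moves with the arm. Its face towards the punch is 14 mm from the base when the arm is stowed.
- button_face (a point): Middle of the outer face of the lock button: round, grey, 22 mm across, sticking 9 mm out of the stop block's front face (towards the punch's -x), 38 mm above the desk, 21 mm from the stop_block point. It goes in towards +x; squeeze it against the block's plain rear face. Block plus button measure 33 mm along x, 27 mm squeezed.
- lock_button (a joint): How far the lock button is pressed in, m: 0 out, 0.006 fully in. Sprung: 5 N to start, 8 N to hold fully in. It frees the stowed arm from about 0.004 and must stay in for the first 30 mm of travel; farther out the arm runs loose either way (it must be squeezed again to stow it).
- stapler_mid (a point): A bystander: black desk stapler, 130 by 36 by 52 mm, loose on the desk; the point is in its middle, 25 mm up.
- dispenser_mid (a point): A bystander: weighted red tape dispenser with a roll of tape, 150 by 60 by 108 mm, loose on the desk; the point is in its middle, 50 mm up.
- pen_pot_mid (a point): A bystander: dark steel pen pot, 76 mm across and 95 mm high, with pens up to 170 mm above the desk, loose on the desk; the point is in its middle, 50 mm up.

How it is judged:
On the way, in this order (a step that is already met when the one before it is completed fails the run):
1. the lock button is squeezed in by the fingers while the arm is still stowed (value of joint lock_button above 0.004 m and value of joint gauge_arm below 0.008 m and contact force between the fingers and lock_button above 2 N), for 0.1 s.
2. the arm is drawn out to the A4 line (value of joint gauge_arm between 0.0655 and 0.0735 m), for 0.2 s.
At the end, for the whole second after the job is handed in: The A4 line stands within 4 mm of the edge of the punch's base (arm drawn out 69.5 mm, plus or minus 4 mm) and is still, and the fingers still grip the stop block (over 3 N), through the last second (all of step 2 and velocity of joint gauge_arm between -0.005 and 0.005 m/s and contact force between the fingers and gauge_arm above 3 N); the arm keeps its last pose, push and grip.
It fails at once if a bystander (stapler, tape dispenser or pen pot) is moved by more than 20 mm (distance of any of stapler_mid, dispenser_mid, pen_pot_mid from where it was at the start of the episode above 0.02 m).
It also fails if it takes over 32 s, if anything falls off the work surface, if the arm or the gripper's body presses on something with over 40 N, if the wrist force passes 120 N, or if a joint passes its speed limit or range.

ROBOT

A 6-joint arm with a two-finger parallel gripper is mounted at the origin on the work surface. World frame = base frame: x ahead of the robot, y to its left, z up, the work surface at z = 0. Lengths are in m, angles in rad, forces in N, time in s.
With the tool pointing down it reaches from about 0.3 to 0.875 m from the base axis. Payload 6.4 kg.
Tool frame: the origin (TCP) lies at the very end of the fingers, on their centre line; the grasp point (between the pads) lies 19 mm behind it; z points along the fingers, y is the direction in which the jaws open and shut (so a half turn about z gives the same grasp; the last joint's range is limited). The gripper opens to 85 mm and grips with 20 to 120 N. Pads are 22 mm wide; open, the fingers measure 114 mm over their backs; the gripper's body (76 mm by 85 mm) begins 54 mm behind the grasp point. The pads swing forward as they close: fully open they stand 13 mm farther back than shut.
Start: joints at [1.062, 0.181, 1.607, -0, 1.354, -0.206], TCP at [0.171, 0.549, 0.231] pointing down, gripper open.
Joint ranges: [-2.99, 2.99], [-0.89, 2.07], [0.3, 2.58], [-1.14, 4.28], [0, 2.63], [-3.12, 3.12]. Speed limits (rad/s): [2.57, 2.57, 3.01, 3.14, 3.14, 3.14].

INTERFACE

Orientations are given as a unit quaternion [w, x, y, z].
In Python, from bench import * gives the robot as it stands.
- The arm moves only by the tool arm_command, never from a script. Its argument "motion" is text: rows parted by semicolons, each of 7 numbers parted by spaces: the shift along the tool's x, y, z in units of 0.2 m (1.0 is 0.2 m), then the turn, a rotation vector about the tool's x, y, z in units of 60 degrees (1.0 is 60 degrees), then the opening, from 0 (shut) to 1 (fully open). In form: tx ty tz ax ay az grip; .... A call has 1 to 10 rows; each row shifts and turns the pose as measured when the row begins, along the tool's axes as they then stand; what a row does not reach is not made up. A row lasts 1/12 s, in which the tool goes at most 41.7 mm and 7.16 degrees, less where a joint would pass 70% of its speed; a pose out of reach is approached as far as the arm can. A call with a number of a shift or a turn outside -1 to 1 is refused whole. A call with a gripper value outside its range is refused whole. The fingers move at their own pace and stop on an object; the grip force is fixed at half the most. Time passes only in rows, so rows that do not move let the fingers close. It gives the time, the measured TCP pose, the force and the opening at its end, in the units of the state.
- get_obs(): the state, without advancing time (a new reading comes with each control period).
- camera(name): name is "side" or "top" or "wrist"; returns a dict with "img" (400x640x3 uint8, red, green, blue), "intrinsics" (3x3 intrinsics, pixels), "pose" (4x4, takes a point from camera to world coordinates); the wrist camera has in their place "mount" (4x4, takes a point from camera to tool coordinates, whose origin is the TCP and whose axes are the flange's). Camera axes: x right, y down, z forward; pixel columns grow to the right and rows downward; lengths in m; the calibration is good to about 2 mm. The wrist camera is an equidistant fisheye: a pixel r from the principal point sees the ray r / f radians off the axis. A picture is of the moment at which its call begins: read the wrist's pose just before it. There is no depth.
- hand_in(): hands the job in, once; it reports no verdict.
Trained networks look in the newest picture that a camera, given by its name, has taken for a name from the list of things; names that differ only in an ending like _2 or _b are one class to them, and where a whole thing is asked for, a point or a joint stands for the part that bears it (a point fixed in the world has none). Each returns a list of dicts, best first, with "conf" (0 to 1); they miss things now and then, are a little off and sometimes report something else, mostly with a low value. They report only what shows in the picture. A call takes as long as a camera call.
- search_frame(camera, target): "box" ([left, top, right, bottom] in pixels, round what is visible of it).
The state is a dict: "time_s": time; "q": joint angles; "dq": joint speeds; "joint_efforts": joint torques, N m; "eef_pos": TCP position; "eef_rot": TCP orientation; "wrist_force": force on the tool from outside, world axes, zero at the start; "torque": the same for the moment, N m; "opening": opening from 0.0 (shut) to 1.0 (fully open).
Only numpy, scipy, OpenCV 4.12 (cv2) and the standard library are available. Lean on these libraries where they do the work, as an engineer would, in place of code of your own. Each camera call takes 0.05 s, during which the arm holds its last target.

## Working session

There is one attempt and no reset: what is moved stays moved. The work goes in short steps, Python scripts to look and compute and a tool call to move; the robot and the scene stay as the last step left them, time stands still between calls to the robot, and variables do not carry over. Pictures are saved under pics/ and viewed, and the job is handed in when it is done.

Besides the shell and the picture viewer there is one more tool, called after "Call:" by a JSON object that holds its "api" and its "payload". arm_command: Moves the arm, as the interface text tells. Shifts and turns lie within -1 to 1; 1 stands for 0.2 m of shift or 60 degrees of turn. Its arguments: {"type":"object","properties":{"motion":{"type":"string"}},"required":["motion"]}

```bash
mkdir -p pics; python3 - <<'E'
from bench import *
import cv2
o=get_obs(); print(o['time_s'],o['eef_pos'],o['eef_rot'],o['opening'])
for n in ['side','top','wrist']:
    c=camera(n); cv2.imwrite(f'pics/{n}0.png',c['img'][:,:,::-1])
    print(n,c['intrinsics'].tolist() if hasattr(c['intrinsics'],'tolist') else c['intrinsics']); print(c.get('pose',c.get('mount')))
    for t in ['punch','stop_block','lock_button','button_face','gauge_mouth','stapler_mid','dispenser_mid','pen_pot_mid']:
        try: print(t,[(r['box'],round(r['conf'],2)) for r in search_frame(n,t)[:2]])
        except Exception as e: print(t,e)
print(get_obs()['time_s'])
E
```

```text
0.0 [0.17117401 0.54835266 0.2303826 ] [-3.08421908e-04  1.50806555e-01  9.88562894e-01 -8.31912766e-04] 1.0026123766701383
side [[468.42788680939924, 0.0, 319.3753086749605], [0.0, 468.42788680939924, 201.05383029842864], [0.0, 0.0, 1.0]]
[[ 0.94056433 -0.17609902  0.29039263  0.14405489]
 [-0.33920624 -0.52908746  0.77782105 -0.96762961]
 [ 0.01666958 -0.83009373 -0.55737468  0.73762587]
 [ 0.          0.          0.          1.        ]]
punch [([310.7, 110.0, 411.2, 237.7], 0.92)]
stop_block [([313.4, 180.5, 325.8, 202.6], 0.5)]
lock_button []
button_face []
gauge_mouth [([309.3, 113.7, 414.0, 235.3], 0.82)]
stapler_mid [([217.4, 152.9, 261.9, 176.2], 0.56)]
dispenser_mid [([359.4, 274.6, 432.6, 346.9], 0.93)]
pen_pot_mid [([274.9, 97.7, 296.8, 152.2], 0.89)]
top [[432.69683783928866, 0.0, 318.04370537767744], [0.0, 432.69683783928866, 203.15192231117092], [0.0, 0.0, 1.0]]
[[-0.02090298 -0.98993696  0.13995668  0.32499865]
 [-0.99966867  0.02279796  0.01195004 -0.00963042]
 [-0.01502051 -0.13966051 -0.99008551  1.30844946]
 [ 0.          0.          0.          1.        ]]
punch
[... 382 characters left out ...]
6, 210.7], 0.66)]
wrist [[309.70691628693146, 0.0, 321.0557649470927], [0.0, 309.70691628693146, 202.41869917408633], [0.0, 0.0, 1.0]]
[[ 5.03834793e-04 -9.48670006e-01 -3.16267239e-01  8.12431740e-02]
 [ 9.99999872e-01  4.67074533e-04  1.92037372e-04 -3.02694339e-04]
 [-3.44597219e-05 -3.16267296e-01  9.48670120e-01 -1.42853563e-01]
 [ 0.00000000e+00  0.00000000e+00  0.00000000e+00  1.00000000e+00]]
punch [([155.0, 391.4, 170.2, 400.0], 0.6)]
stop_block [([155.0, 388.3, 164.7, 398.6], 0.42)]
lock_button []
button_face [([153.3, 390.4, 171.8, 398.5], 0.46)]
gauge_mouth [([156.2, 388.3, 169.9, 400.0], 0.58)]
stapler_mid []
dispenser_mid [([29.7, 366.0, 74.2, 398.5], 0.67)]
pen_pot_mid []
1.35
```

View pics.

```bash
python3 - <<'E'
import cv2,numpy as np
a=cv2.imread('pics/top0.png')[90:240,260:380]; b=cv2.imread('pics/side0.png')[95:250,250:430]
cv2.imwrite('pics/topc.png',cv2.resize(a,None,fx=4,fy=4,interpolation=2)); cv2.imwrite('pics/sidec.png',cv2.resize(b,None,fx=4,fy=3.8,interpolation=2)[:600])
E
```

```text
(no output)
```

View pics/top0.png

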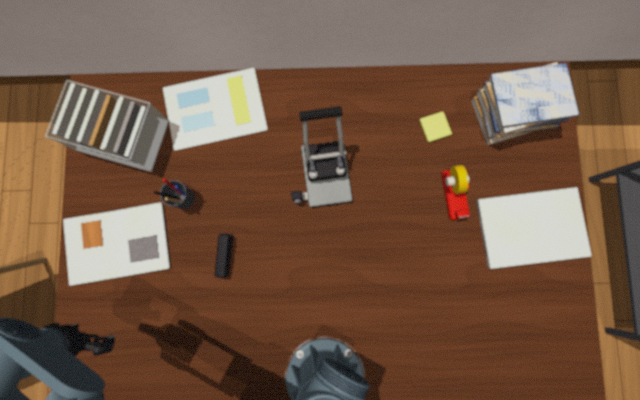

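```bash
ls pics
```

```text
side0.png
sidec.png
top0.png
topc.png
wrist0.png
```

View pics/side0.png

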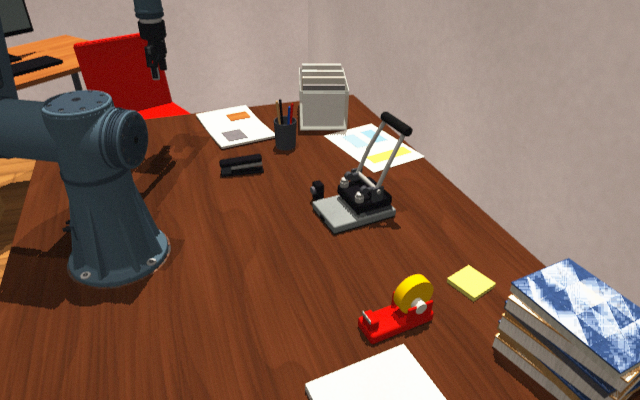

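View pics/topc.png

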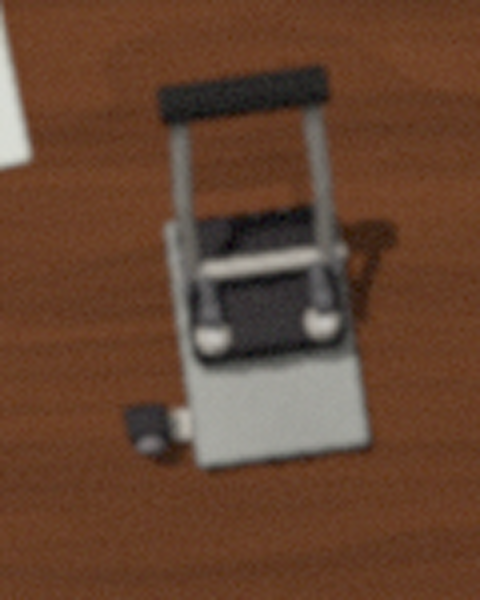

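View pics/sidec.png

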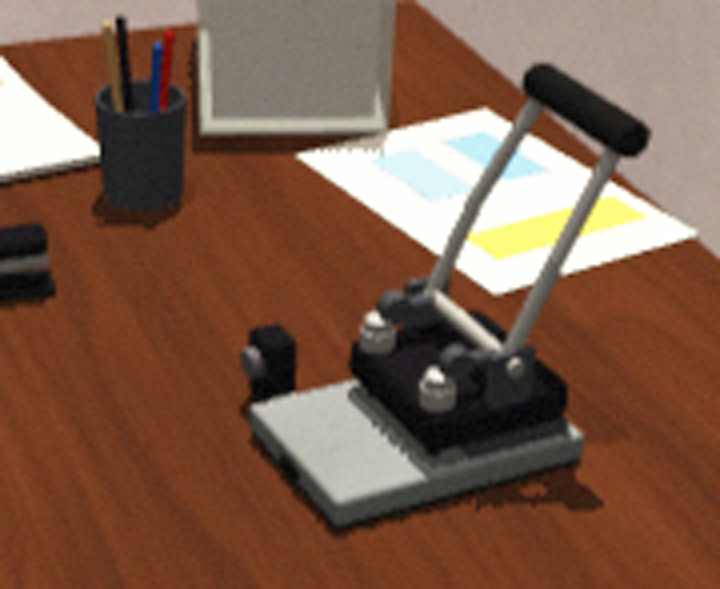

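```bash
cat > h.py <<'E'
import numpy as np
T=np.array([[-0.02090298,-0.98993696,0.13995668,0.32499865],[-0.99966867,0.02279796,0.01195004,-0.00963042],[-0.01502051,-0.13966051,-0.99008551,1.30844946],[0,0,0,1]])
def top(u,v,z):
    d=T[:3,:3]@np.array([(u-318.0437)/432.6968,(v-203.1519)/432.6968,1]); return T[:3,3]+d*(z-T[2,3])/d[2]
E
python3 - <<'E'
from h import *
P=lambda x,y,z: top(260+(x-1.5)/4,90+(y-1.5)/4,z)
fl=P(202,467,.026);fr=P(369,442,.026);rl=P(166,226,.026);sm=P(147,420,.058);bt=P(150,444,.038)
print(fl,fr,rl,sm,bt)
print(np.linalg.norm(fl-fr),np.linalg.norm(fl-rl))
for d in [fl-fr,]: print('yaw from front',np.arctan2(-d[0],d[1]))
d=rl-fl; print('yaw side',np.arctan2(d[1],d[0]))
for yaw in (.14,.16):
  c,s=np.cos(yaw),np.sin(yaw)
  print(((np.array([[c,s],[-s,c]]))@(sm-fl)[:2]))
E
```

```text
[0.49709446 0.02973492 0.026     ] [ 0.51309884 -0.09558259  0.026     ] [0.68320785 0.05380328 0.026     ] [0.52844021 0.06839734 0.058     ] [0.51359563 0.06766735 0.038     ]
0.12633534158678467 0.18766320904191522
yaw from front 0.12702306397146168
yaw side 0.1286071478377374
[0.03643414 0.03391006]
[0.03710501 0.03317464]
```

```bash
python3 - <<'E'
import numpy as np
from h import *
p=np.array([.17117,.54835,.23038]); g=np.array([.528,.072,.15])
th=np.arctan2(.955,.298); N=18  # heading of tool y
d=(g-p)/N
for k in range(N):
    y=np.array([np.cos(th),np.sin(th)]); x=np.array([-y[1],y[0]])
    t=np.degrees(th)-7.33; t=min(t,6.0)
    print('%.3f %.3f %.3f 0 0 %.2f 1;'%(d[:2]@x/.2,d[:2]@y/.2,-d[2]/.2,t/60),end='\n' if k==8 else ' ')
    th-=np.radians(t)
print(top(175,196,.05),top(226,254,.03))
E
```

```text
-0.134 -0.097 0.022 0 0 0.10 1; -0.143 -0.082 0.022 0 0 0.10 1; -0.151 -0.067 0.022 0 0 0.10 1; -0.157 -0.051 0.022 0 0 0.10 1; -0.162 -0.034 0.022 0 0 0.10 1; -0.164 -0.017 0.022 0 0 0.10 1; -0.165 0.000 0.022 0 0 0.10 1; -0.164 0.018 0.022 0 0 0.10 1; -0.162 0.035 0.022 0 0 0.10 1;
-0.157 0.052 0.022 0 0 0.10 1; -0.151 0.068 0.022 0 0 0.09 1; -0.144 0.081 0.022 0 0 0.00 1; -0.144 0.081 0.022 0 0 0.00 1; -0.144 0.081 0.022 0 0 0.00 1; -0.144 0.081 0.022 0 0 0.00 1; -0.144 0.081 0.022 0 0 0.00 1; -0.144 0.081 0.022 0 0 0.00 1; -0.144 0.081 0.022 0 0 0.00 1; [0.53400695 0.42835062 0.05      ] [0.36076832 0.27997871 0.03      ]
```

Call:
{"api": "arm_command", "payload": {"motion": "-0.134 -0.097 0.022 0 0 0.10 1; -0.143 -0.082 0.022 0 0 0.10 1; -0.151 -0.067 0.022 0 0 0.10 1; -0.157 -0.051 0.022 0 0 0.10 1; -0.162 -0.034 0.022 0 0 0.10 1; -0.164 -0.017 0.022 0 0 0.10 1; -0.165 0.000 0.022 0 0 0.10 1; -0.164 0.018 0.022 0 0 0.10 1; -0.162 0.035 0.022 0 0 0.10 1"}}

```text
time_s: 2.1
eef_pos: [0.3496, 0.3048, 0.1916]
eef_rot: [-0.001, 0.595, 0.804, 0.004]
wrist_force: [0.1, 0.8, -0.1]
opening: 1.0
```

Call:
{"api": "arm_command", "payload": {"motion": "-0.151 0.060 0.022 0 0 0.08 1; -0.151 0.070 0.022 0 0 0.08 1; -0.144 0.081 0.022 0 0 0.00 1; -0.144 0.081 0.022 0 0 0.00 1; -0.144 0.081 0.022 0 0 0.00 1; -0.144 0.081 0.022 0 0 0.00 1; -0.144 0.081 0.022 0 0 0.00 1; -0.144 0.081 0.022 0 0 0.00 1; -0.14 0.081 0.022 0 0 0.00 1; 0 0 0 0 0 0 1"}}

```text
time_s: 2.93
eef_pos: [0.5361, 0.0477, 0.1515]
eef_rot: [0.002, 0.668, 0.744, 0.006]
wrist_force: [-1.2, 0.3, -0.2]
opening: 1.001
```

```bash
cat >> h.py <<'E'
from scipy.spatial.transform import Rotation as Rt
import cv2
def tool(o):
    w,x,y,z=o['eef_rot']; M=np.eye(4); M[:3,:3]=Rt.from_quat([x,y,z,w]).as_matrix(); M[:3,3]=o['eef_pos']; return M
def wray(c,M,u,v):
    K=np.array(c['intrinsics']); W=M@np.array(c['mount'])
    a=np.array([u-K[0,2],v-K[1,2]])/K[0,0]; r=np.linalg.norm(a)+1e-12
    return W[:3,3],W[:3,:3]@np.array([*(a/r*np.sin(r)),np.cos(r)])
def wpt(c,M,u,v,z):
    p,d=wray(c,M,u,v); return p+d*(z-p[2])/d[2]
def wproj(c,M,X):
    K=np.array(c['intrinsics']); W=M@np.array(c['mount'])
    q=W[:3,:3].T@(np.array(X)-W[:3,3]); r=np.arctan2(np.hypot(q[0],q[1]),q[2]); n=np.hypot(q[0],q[1])+1e-12
    return K[:2,2]+K[0,0]*r*q[:2]/n
E
python3 - <<'E'
from bench import *
from h import *
import pickle
o=get_obs(); c=camera('wrist'); pickle.dump((o,c),open('w1.pkl','wb'))
print(o['time_s'],o['eef_pos'],np.degrees(np.arctan2(*tool(o)[[1,0],1])))
for t in ['stop_block','lock_button']: print(t,search_frame('wrist',t)[:2])
cv2.imwrite('pics/w1.png',c['img'][:,:,::-1])
E
```

```text
2.9333 [0.53608617 0.04771849 0.15149287] 6.161928874390524
stop_block [{'box': [287.4, 149.7, 328.8, 199.6], 'conf': 0.65}, {'box': [290.1, 158.3, 298.0, 185.5], 'conf': 0.35}]
lock_button [{'box': [292.4, 158.9, 297.3, 184.8], 'conf': 0.51}]
```

View pics/w1.png

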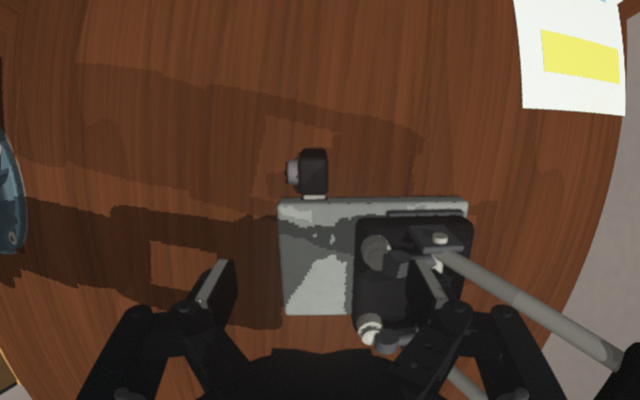

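```bash
python3 - <<'E'
import cv2
a=cv2.imread('pics/w1.png')[130:330,260:500]
cv2.imwrite('pics/w1c.png',cv2.resize(a[:110,:],None,fx=3.3,fy=5,interpolation=2))
E
```

```text
(no output)
```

View pics/w1c.png

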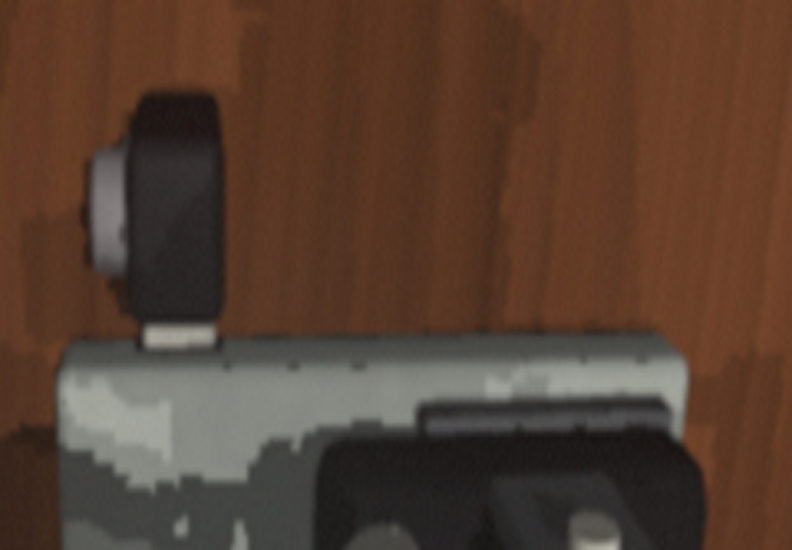

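```bash
python3 - <<'E'
import pickle
from h import *
o,c=pickle.load(open('w1.pkl','rb')); M=tool(o)
P=lambda x,y,z: wpt(c,M,260+x/3.3-.5,130+y/5-.5,z)
f=P(60,370,.026);r=P(687,358,.026); fb=P(66,343,.0); rb=P(684,336,0.0)
print(f,r,np.linalg.norm(f-r),fb,rb,np.linalg.norm(fb-rb))
d=r-f; yaw=np.arctan2(d[1],d[0]); d=rb-fb; print(yaw,np.arctan2(d[1],d[0]))
b=[P(131,140,.058),P(221,140,.058),P(131,318,.058),P(221,318,.058)]
print(np.linalg.norm(b[0]-b[1]),np.linalg.norm(b[0]-b[2]))
m=np.mean(b,0); print('mid',m)
yaw=.128
R=np.array([[np.cos(yaw),np.sin(yaw)],[-np.sin(yaw),np.cos(yaw)]])
print('rel front-left corner',R@(m-f)[:2], R@(m-fb)[:2])
print('bar',R@(P(180,345,.014)-f)[:2])
E
```

```text
[0.4989719  0.03498524 0.026     ] [0.68325745 0.05660793 0.026     ] 0.18554973944004008 [0.49786945 0.03194067 0.        ] [0.69605195 0.05455311 0.        ] 0.1994683565742298
0.11679848451811681 0.11360775927491296
0.021099666596682134 0.02874862875341935
mid [0.52811623 0.07190477 0.058     ]
rel front-left corner [0.03361872 0.0328972 ] [0.03510079 0.03577613]
bar [0.03334768 0.0002256 ]
```

Call:
{"api": "arm_command", "payload": {"motion": "0.06 -0.017 0 0 0 -0.012 1; 0.056 -0.016 0.05 0 0 0 1; 0 0 0.1 0 0 0 1; 0 0 0.1 0 0 0 1; 0 0 0 0 0 0 1; 0 0 0 0 0 0 1"}}

```text
time_s: 3.58
eef_pos: [0.5186, 0.0868, 0.1004]
eef_rot: [0.0, 0.658, 0.753, 0.007]
wrist_force: [0.7, -0.0, 0.2]
opening: 1.002
```

```bash
python3 - <<'E'
from bench import *
from h import *
import pickle
o=get_obs(); c=camera('wrist'); pickle.dump((o,c),open('w2.pkl','wb'))
M=tool(o)
print(o['time_s'],o['eef_pos'],np.degrees(np.arctan2(*M[[1,0],1])),M[:3,2])
cv2.imwrite('pics/w2.png',c['img'][:,:,::-1])
E
```

```text
3.5833 [0.51857435 0.08680479 0.1003774 ] 7.706554681520683 [ 0.01055255  0.01060993 -0.99988803]
```

View pics/w2.png

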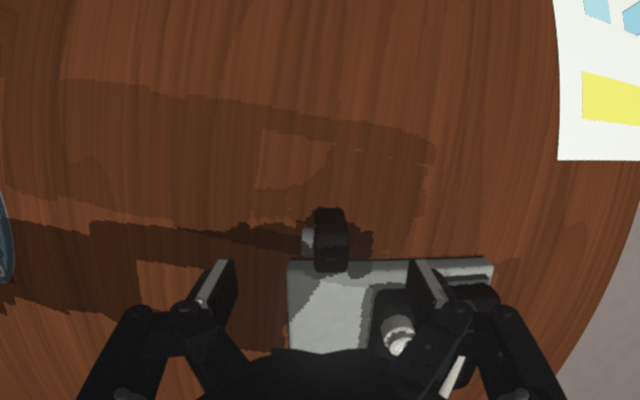

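```bash
python3 - <<'E'
from bench import *
from h import *
o=get_obs();M=tool(o)
print(o['time_s'],o['eef_pos'],o['dq'],np.degrees(np.arctan2(*M[[1,0],1])))
E
```

```text
3.6333 [0.51806724 0.08683144 0.10016516] [-0.01795119 -0.00822948 -0.01499351 -0.00484784  0.00910694 -0.00378599] 7.704040166163192
```

```bash
python3 - <<'E'
import cv2
a=cv2.imread('pics/w2.png')[195:285,280:380]
cv2.imwrite('pics/w2c.png',cv2.resize(a,None,fx=6,fy=6,interpolation=2))
E
```

```text
(no output)
```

View pics/w2c.png

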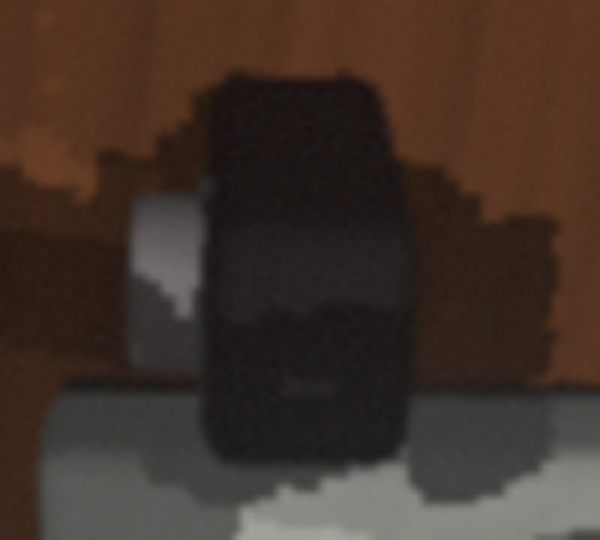

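```bash
python3 - <<'E'
import pickle
from h import *
o,c=pickle.load(open('w2.pkl','rb')); M=tool(o)
P=lambda x,y,z: wpt(c,M,280+x/6-.5,195+y/6-.5,z)
yaw=.122
R=np.array([[np.cos(yaw),np.sin(yaw)],[-np.sin(yaw),np.cos(yaw)]])
b=[P(205,222,.058),P(412,222,.058),P(205,462,.058),P(412,462,.058)]
print(np.linalg.norm(b[0]-b[1]),np.linalg.norm(b[0]-b[2]))
m=np.mean(b,0); print('mid',m)
f=P(45,400,.026); print('corner',f,R@(m-f)[:2])
inner=(b[2]+b[3])[:2]/2+R.T@np.array([0,.016]); print('mid from inner',inner)
bf=P(130,280,.038); print('button rel mid',R@(bf-m)[:2])
mid=m[:2]+R.T@[-.0015,0]
M3=M[:3,:3]; t=np.array([*mid,.02]); print('tool delta',M3.T@(t-[0.51807,.08683,.10017]))
E
```

```text
0.02258763774272317 0.0303105053943824
mid [0.52771566 0.07227168 0.058     ]
corner [0.49778307 0.04355257 0.026     ] [0.03320515 0.02486292]
mid from inner [0.52800906 0.07312832]
button rel mid [-0.020977   -0.00130558]
tool delta [-0.01643097  0.0051535   0.0800907 ]
```

Call:
{"api": "arm_command", "payload": {"motion": "-0.04 0.013 0 0 0 0 1; -0.035 0.012 0 0 0 0 1; 0 0 0 0 0 0 1; 0 0 0 0 0 0 1"}}

```text
time_s: 3.97
eef_pos: [0.527, 0.0727, 0.1033]
eef_rot: [0.002, 0.657, 0.754, 0.009]
wrist_force: [0.5, -0.1, 0.5]
opening: 1.0
```

Call:
{"api": "arm_command", "payload": {"motion": "-0.004 -0.004 0.1 0 0 0 1; -0.004 -0.004 0.1 0 0 0 1; -0.004 -0.004 0.08 0 0 0 1; 0 0 0 0 0 0 1; 0 0 0 0 0 0 1"}}

```text
time_s: 4.38
eef_pos: [0.5309, 0.0681, 0.0502]
eef_rot: [0.006, 0.658, 0.753, 0.011]
wrist_force: [1.2, -0.4, 0.6]
opening: 1.004
```

```bash
python3 - <<'E'
from bench import *
from h import *
o=get_obs(); c=camera('wrist')
M=tool(o)
print(o['time_s'],o['eef_pos'],np.degrees(np.arctan2(*M[[1,0],1])),M[:3,2])
cv2.imwrite('pics/w3.png',c['img'][:,:,::-1])
print(M[:3,:3].T@(np.array([.5265,.0715,.02])-o['eef_pos']))
E
```

```text
4.3833 [0.53091684 0.06812192 0.05016186] 7.634330547748517 [ 0.02409869  0.00941687 -0.99966523]
[ 0.00375056 -0.00468583  0.03007713]
```

View pics/w3.png

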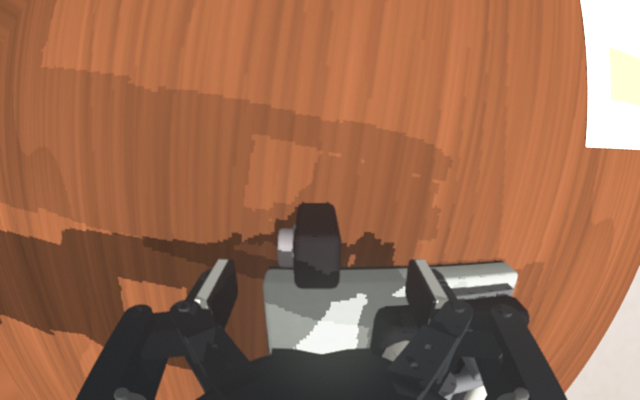

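Call:
{"api": "arm_command", "payload": {"motion": "0.012 -0.022 0 0.024 -0.006 0.01 1; 0 0 0.06 0 0 0 1; 0 0 0 0 0 0 1; 0 0 0 0 0 0 1"}}

```text
time_s: 4.77
eef_pos: [0.5292, 0.0695, 0.0411]
eef_rot: [0.003, 0.662, 0.749, 0.002]
wrist_force: [-0.6, 0.4, -0.4]
opening: 0.998
```

```bash
cat > s.py <<'E'
from bench import *
from h import *
o=get_obs(); M=tool(o)
print(o['time_s'],o['eef_pos'],np.degrees(np.arctan2(*M[[1,0],1])),M[:3,2],o['wrist_force'],o['opening'])
print(M[:3,:3].T@(np.array([.5265,.0715,.02])-o['eef_pos']))
E
python3 s.py
```

```text
4.7667 [0.52919018 0.06947174 0.04106045] 7.024464694897187 [ 6.31886282e-03 -5.38137079e-04 -9.99979891e-01] [-0.56062092  0.37553345 -0.44193179] 0.9983985348449219
[ 0.00236953 -0.00255259  0.02104193]
```

Call:
{"api": "arm_command", "payload": {"motion": "0.012 -0.013 0.05 0.006 0 0 1; 0.004 -0.004 0.04 0 0 0 1; 0 0 0.02 0 0 0 1; 0 0 0 0 0 0 1; 0 0 0 0 0 0 1"}}

```text
time_s: 5.18
eef_pos: [0.5253, 0.0724, 0.0169]
eef_rot: [0.001, 0.662, 0.749, -0.0]
wrist_force: [0.1, 0.8, 0.6]
opening: 1.0
```

```bash
cat >>s.py <<'E'
import sys
if len(sys.argv)>1:
    c=camera('wrist'); cv2.imwrite(sys.argv[1],c['img'][:,:,::-1])
E
python3 s.py pics/w4.png
```

```text
5.1833 [0.52530112 0.07240133 0.016934  ] 7.050920711753502 [ 7.03138038e-04 -1.02806684e-03 -9.99999224e-01] [0.06427371 0.77685578 0.63254583] 1.0003986771761428
[-0.00104507  0.00108093 -0.00306422]
```

View pics/w4.png

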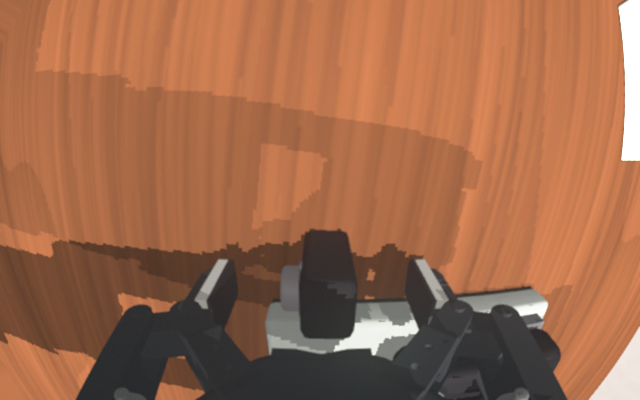

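Call:
{"api": "arm_command", "payload": {"motion": "0 0.003 -0.008 0 0 0 0; 0 0 0 0 0 0 0; 0 0 0 0 0 0 0; 0 0 0 0 0 0 0; 0 0 0 0 0 0 0; 0 0 0 0 0 0 0; 0 0 0 0 0 0 0; 0 0 0 0 0 0 0"}}

```text
time_s: 5.9
eef_pos: [0.5267, 0.0724, 0.0197]
eef_rot: [0.001, 0.663, 0.749, 0.0]
wrist_force: [0.9, 1.0, 0.0]
opening: 0.303
```

```bash
python3 s.py pics/w5.png
```

```text
5.9 [0.52667332 0.07242278 0.01969473] 6.9852793092370735 [ 1.78227812e-03 -7.31610326e-04 -9.99998144e-01] [0.90721003 1.04913317 0.007668  ] 0.30296722474666443
[-0.00089514 -0.00028374 -0.0003049 ]
```

View pics/w5.png

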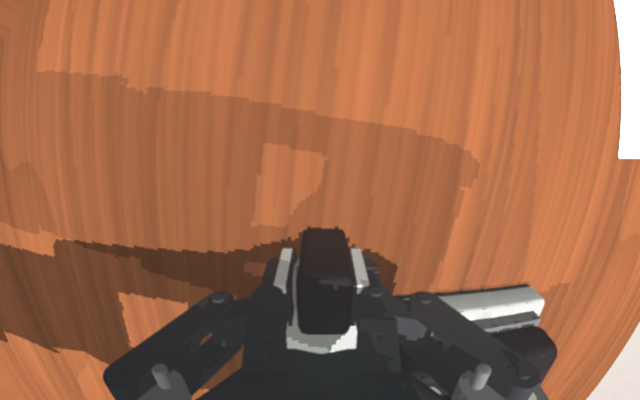

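Call:
{"api": "arm_command", "payload": {"motion": "0 0 0 0 0 0 0; 0.02 0 0 0 0 0 0; 0.03 0 0 0 0 0 0; 0.03 0 0 0 0 0 0; 0.03 0 0 0 0 0 0; 0.03 0 0 0 0 0 0; 0 0 0 0 0 0 0; 0 0 0 0 0 0 0"}}

```text
time_s: 6.62
eef_pos: [0.5231, 0.1033, 0.0197]
eef_rot: [0.001, 0.663, 0.749, 0.0]
wrist_force: [2.3, -0.3, -1.5]
opening: 0.302
```

```bash
python3 s.py
```

```text
6.6167 [0.52307498 0.10329144 0.01970498] 7.0166599556367135 [ 0.00214082 -0.00129557 -0.99999687] [ 2.26269653 -0.27107901 -1.5082087 ] 0.30243890065774304
[-0.03197216 -0.00048363 -0.0002465 ]
```

Call:
{"api": "arm_command", "payload": {"motion": "0.02 0 0 0 0 0 0; 0.03 0 0 0 0 0 0; 0.03 0 0 0 0 0 0; 0.03 0 0 0 0 0 0; 0.03 0 0 0 0 0 0; 0.01 0 0 0 0 0 0; 0 0 0 0 0 0 0; 0 0 0 0 0 0 0"}}

```text
time_s: 7.28
eef_pos: [0.5192, 0.1367, 0.0197]
eef_rot: [0.001, 0.662, 0.749, 0.0]
wrist_force: [3.2, 0.8, -1.5]
opening: 0.304
```

```bash
python3 s.py pics/w6.png; python3 - <<'E'
import cv2
a=cv2.imread('pics/w6.png')[220:400,230:430]
cv2.imwrite('pics/w6c.png',cv2.resize(a,None,fx=3.3,fy=3.3,interpolation=2))
from bench import *
for n in ['top','side']:
    c=camera(n); cv2.imwrite(f'pics/{n}6.png',c['img'][:,:,::-1])
a=cv2.imread('pics/top6.png')[170:230,250:370];b=cv2.imread('pics/side6.png')[160:220,270:390]
import numpy as np
cv2.imwrite('pics/ts6.png',cv2.resize(np.vstack([a,b]),None,fx=5,fy=5,interpolation=2))
E
```

```text
7.2833 [0.51921    0.13668664 0.01968816] 7.029637832965021 [ 0.00262267 -0.00116687 -0.99999588] [ 3.16242841  0.75203238 -1.50785176] 0.30375729917512495
[-0.06558919 -0.00074175 -0.00021665]
```

View pics/w6c.png

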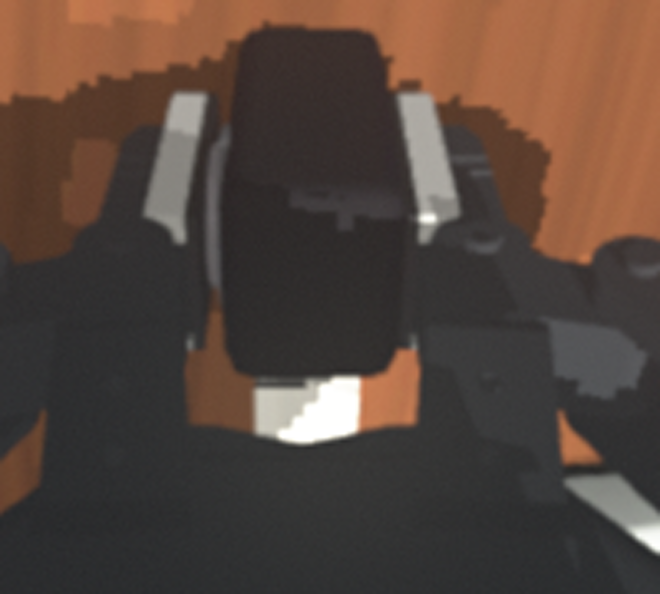

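View pics/ts6.png

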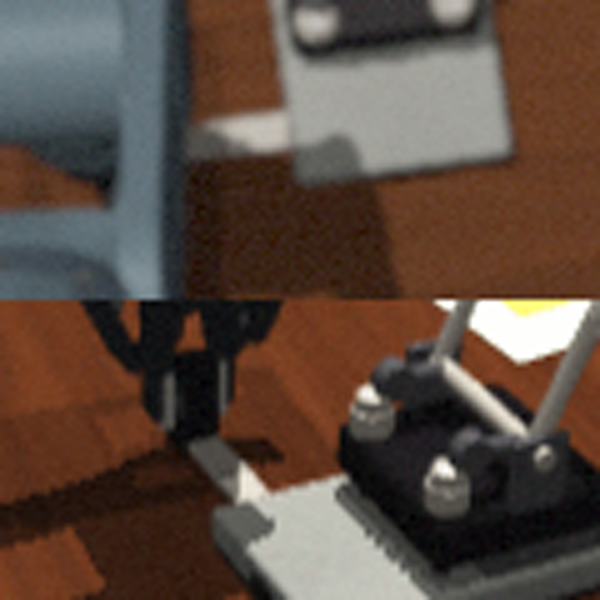

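Call:
{"api": "arm_command", "payload": {"motion": "0.012 0 0 0 0 0 0; 0.004 0 0 0 0 0 0; 0 0 0 0 0 0 0; 0 0 0 0 0 0 0"}}

```text
time_s: 7.77
eef_pos: [0.5189, 0.1393, 0.0197]
eef_rot: [0.001, 0.663, 0.749, 0.0]
wrist_force: [2.3, 0.2, -1.3]
opening: 0.301
```

```bash
python3 s.py pics/w7.png; python3 - <<'E'
import cv2,numpy as np
w=cv2.imread('pics/w7.png'); 
cv2.imwrite('pics/w7c.png',cv2.resize(w[290:400,280:600],None,fx=2.5,fy=4,interpolation=2))
from bench import *
A=[];B=[]
for i in range(4):
  A.append(camera('top')['img'].astype(float)); B.append(camera('side')['img'].astype(float))
a=np.mean(A,0)[:,:,::-1];b=np.mean(B,0)[:,:,::-1]
np.save('top7.npy',a);np.save('side7.npy',b)
cv2.imwrite('pics/ts7.png',cv2.resize(np.vstack([a[185:215,275:335],b[180:220,295:355]]).astype(np.uint8),None,fx=8,fy=8,interpolation=cv2.INTER_NEAREST))
print(get_obs()['time_s'])
E
```

```text
7.7667 [0.51889546 0.13926039 0.01969087] 6.95500159041072 [ 0.00249991 -0.00115939 -0.9999962 ] [ 2.27243694  0.24905188 -1.2710168 ] 0.3006845791415949
[-0.06818299 -0.00065578 -0.00021155]
8.2167
```

View pics/w7c.png

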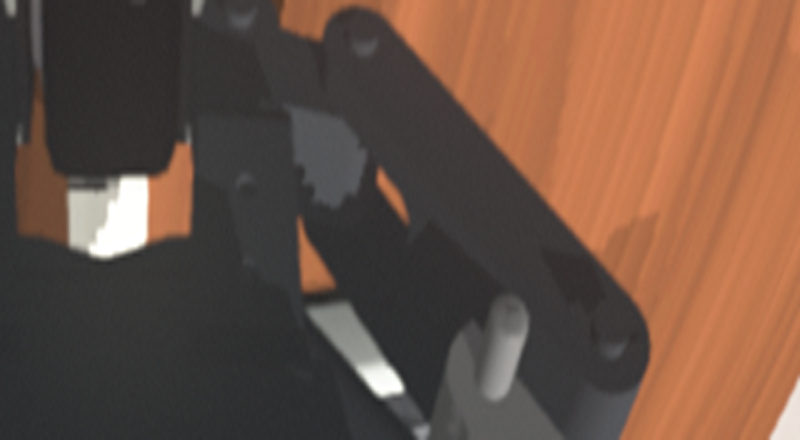

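View pics/ts7.png

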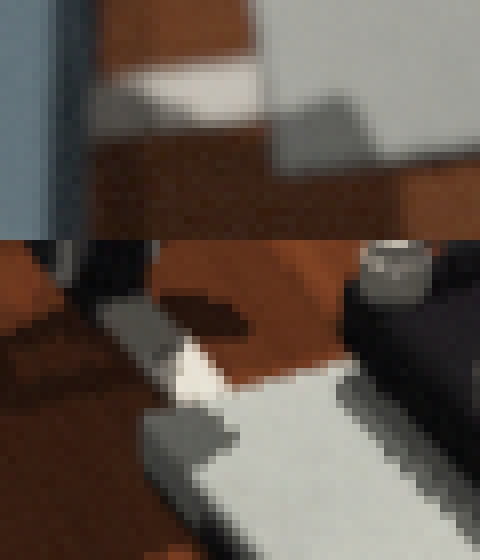

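```bash
cp pics/w7.png /tmp/; python3 - <<'E'
import cv2
from bench import *
from h import *
o=get_obs(); c=camera('wrist'); M=tool(o)
g=c['img'].astype(int)
print(o['eef_pos'])
for u in (404,406,408,410): print(u,[(v,g[v,u].tolist()) for v in range(356,376)] if u==408 else '')
print([(v,g[v,312].tolist()) for v in range(326,352)])
yaw=.1225;R=np.array([[np.cos(yaw),np.sin(yaw)],[-np.sin(yaw),np.cos(yaw)]])
for name,u,v,z in [('half line mid',315,335.8,.014),('edge top',408,365,.026),('edge bot',408,363,.0),('edge top',408,364,.026),('blk inner top',316,333,.058)]:
    X=wpt(c,M,u,v,z); print(name,X,R@X[:2])
E
```

```text
[0.51889875 0.13924715 0.01968623]
404 
406 
408 [(356, [170, 108, 73]), (357, [182, 115, 76]), (358, [182, 112, 77]), (359, [179, 111, 76]), (360, [169, 104, 71]), (361, [143, 91, 63]), (362, [100, 70, 54]), (363, [58, 48, 44]), (364, [43, 41, 40]), (365, [51, 50, 48]), (366, [85, 87, 83]), (367, [118, 121, 118]), (368, [131, 134, 128]), (369, [132, 136, 130]), (370, [131, 135, 130]), (371, [117, 121, 116]), (372, [86, 88, 85]), (373, [57, 58, 57]), (374, [46, 47, 47]), (375, [47, 47, 48])]
410 
[(326, [49, 48, 46]), (327, [49, 47, 46]), (328, [49, 47, 47]), (329, [51, 48, 46]), (330, [50, 49, 46]), (331, [47, 46, 45]), (332, [48, 46, 44]), (333, [54, 52, 51]), (334, [79, 77, 73]), (335, [99, 96, 92]), (336, [79, 78, 74]), (337, [129, 127, 119]), (338, [192, 189, 177]), (339, [204, 202, 189]), (340, [202, 199, 188]), (341, [203, 199, 187]), (342, [202, 200, 187]), (343, [201, 198, 186]), (344, [202, 199, 187]), (345, [202, 199, 187]), (346, [201, 199, 187]), (347, [201, 198, 186]), (348, [202, 199, 187]), (349, [200, 199, 186]), (350, [198, 197, 185]), (351, [181, 179, 168])]
half line mid [0.52205981 0.08106171 0.014     ] [0.52805287 0.01666175]
edge top [0.58532218 0.06886285 0.026     ] [ 0.58935055 -0.00317596]
edge bot [0.59921878 0.04255553 0.        ] [ 0.59992841 -0.03098422]
edge top [0.58501024 0.06989165 0.026     ] [ 0.58916665 -0.00211676]
blk inner top [0.51829499 0.12396753 0.058     ] [0.52955909 0.05970609]
```

```bash
python3 - <<'E'
import numpy as np
a=np.load('top7.npy').mean(2);b=np.load('side7.npy').mean(2)
print('cols',list(range(284,315)))
for v in range(188,208): print(v,a[v,284:315].astype(int))
print('side cols 300..335')
for v in range(186,206): print(v,b[v,304:332].astype(int))
E
```

```text
cols [284, 285, 286, 287, 288, 289, 290, 291, 292, 293, 294, 295, 296, 297, 298, 299, 300, 301, 302, 303, 304, 305, 306, 307, 308, 309, 310, 311, 312, 313, 314]
188 [ 53  46  41  45  54  61  61  58  55  60  61  70  68  68  69  68  69  70
  70  70  69  73  97 131 153 162 163 163 163 162 162]
189 [ 54  46  44  48  53  60  60  61  58  59  64  67  67  70  70  68  68  69
  67  68  67  71  91 125 153 161 162 163 162 163 162]
190 [ 50  45  44  52  54  56  56  57  56  59  64  65  67  65  66  66  68  68
  67  65  67  74  90 124 150 162 163 162 163 164 162]
191 [ 49  49  43  50  52  55  60  56  58  58  63  68  67  68  69  71  73  75
  78  83  89  94 105 129 150 160 163 163 163 163 162]
192 [ 47  47  43  46  54  60  58  59  62  70  75  81  84  90  96 102 106 111
 116 121 129 137 139 141 152 161 164 164 163 163 162]
193 [ 49  49  45  48  57  66  75  80  88  99 113 120 125 132 140 147 152 154
 159 163 166 170 165 154 151 160 163 163 163 164 163]
194 [ 47  48  49  55  62  81  97 109 123 139 153 159 163 167 173 177 180 182
 181 183 185 185 178 159 150 158 164 164 163 162 163]
195 [ 44  49  55  63  
[... 2994 characters left out ...]
 34  34  33  32  32  33  33  34  32  41  66 136 152 137 169 195
 191 191 191 192 193 192 191 192 189 191]
201 [ 31  33  33  34  30  32  29  32  39  66  69  76  77  98  96  94 105 158
 163 190 191 192 190 190 190 192 191 191]
202 [ 32  31  32  35  35  32  30  34  49  91  93  94  93  92  94  95  93  94
 112 192 190 188 190 189 188 188 190 190]
203 [ 33  32  32  33  35  35  31  34  51  79  89  93  95  93  95  93  92  94
 103 158 161 190 189 189 190 186 188 189]
204 [ 33  32  31  34  34  34  33  34  49  67  79  91  93  91  92  91  94  93
  93  92 111 189 189 188 189 188 189 188]
205 [ 33  32  33  34  33  33  34  35  48  63  70  84  91  91  93  91  94  92
  92 101 150 189 188 188 190 189 189 189]
```

```bash
python3 - <<'E'
import cv2
for n in ('top6','top0'):
  a=cv2.imread(f'pics/{n}.png').mean(2)
  for v in range(192,201): print(v,a[v,300:314].astype(int))
E
```

```text
192 [104 110 115 123 132 139 146 149 153 163 164 163 161 162]
193 [154 153 158 162 168 176 170 162 157 163 164 164 163 164]
194 [180 181 184 183 186 187 182 167 156 160 164 163 166 163]
195 [191 190 190 189 190 189 184 165 151 156 163 163 162 165]
196 [190 188 188 187 188 187 181 165 148 153 162 165 162 163]
197 [183 190 186 189 188 188 180 161 144 152 159 160 157 152]
198 [171 180 184 181 181 177 167 154 137 138 143 144 142 132]
199 [144 159 158 162 156 147 137 123 109 109 113 116 112 108]
200 [ 99 110 109 112 104  94  90  80  84  83  96  96 100  92]
192 [ 49  56  80 101 125 138 142 147 152 162 163 163 163 164]
193 [ 42  57  91 121 146 166 171 161 153 162 165 165 164 163]
194 [ 48  58  83 117 144 168 178 164 153 158 165 165 164 163]
195 [ 43  51  82 105 132 163 176 162 147 158 162 164 162 164]
196 [ 50  50  72  94 131 158 172 165 149 155 163 162 166 164]
197 [ 43  44  63  98 124 156 173 160 147 154 162 163 165 166]
198 [ 40  35  60  89 116 146 158 154 146 156 162 165 166 164]
199 [ 55  36  47  74  97 118 129 129 132 152 163 164 165 167]
200 [ 71  46  38  48  63  75  83  88 120 151 162 165 167 165]
```

Call:
{"api": "arm_command", "payload": {"motion": "0.02 0 0 0 0 0 0; 0.012 0 0 0 0 0 0; 0 0 0 0 0 0 0; 0 0 0 0 0 0 0"}}

```text
time_s: 8.6
eef_pos: [0.5181, 0.1459, 0.0197]
eef_rot: [0.002, 0.663, 0.749, 0.0]
wrist_force: [2.6, -0.6, -1.0]
opening: 0.302
```

```bash
python3 s.py; python3 - <<'E'
from bench import *
from h import *
A=np.mean([camera('top')['img'].astype(float) for i in range(5)],0)
B=np.mean([camera('side')['img'].astype(float) for i in range(3)],0)
np.save('top8.npy',A[:,:,::-1]);np.save('side8.npy',B[:,:,::-1])
a=A.mean(2);d=a-np.load('top7.npy').mean(2)
for v in range(192,201): print(v,a[v,298:314].astype(int),d[v,298:314].astype(int))
s=d[193:199,300:312].sum(0); print(s.round(), s.sum(), (s*np.arange(300,312)).sum()/s.sum())
b=B.mean(2)
for v in range(190,204): print(v,b[v,308:328].astype(int))
cv2.imwrite('pics/ts8.png',cv2.resize(np.vstack([A[185:215,275:335],B[180:220,295:355]])[:,:,::-1].astype(np.uint8),None,fx=8,fy=8,interpolation=cv2.INTER_NEAREST))
E
```

```text
8.6 [0.51814643 0.14587235 0.01969462] 6.954058017587163 [ 0.00261155 -0.00179936 -0.99999497] [ 2.6277861  -0.56918199 -0.98144307] 0.30156118065527115
[-0.07483711 -0.00071167 -0.00014974]
192 [ 95 100 106 112 116 116 115 115 128 142 154 160 164 165 163 164] [ -1  -1   0   0   0  -5 -14 -21 -10   1   1   0   0   0   0   0]
193 [141 147 151 154 159 158 148 142 150 156 156 161 164 164 163 164] [  0   0   0   0   0  -4 -18 -28 -15   1   4   0   0   0   0   0]
194 [174 179 180 182 183 180 168 153 155 156 153 158 164 165 164 163] [  0   1   0   0   1  -2 -16 -31 -22  -3   3   0   0   1   1   0]
195 [187 188 189 191 189 187 175 157 153 152 149 156 164 164 163 164] [  0   0   0   0   0  -2 -14 -30 -27  -9   2   1   1  -1   0   0]
196 [189 189 190 189 189 187 178 161 152 151 146 155 160 161 160 158] [  2   0   0   0   0  -2 -10 -26 -29  -9   1   1  -2  -4  -1  -2]
197 [188 189 189 188 188 187 179 161 151 148 144 150 150 148 143 141] [ 11   5   1  -1   0   0  -8 -24 -28 -12   0   0  -8 -11 -10  -5]
198 [185 185 185 185 185 182 174 155 140 138 133 135 130 120 113 112] [ 30  12   3   0   1   
[... 923 characters left out ...]
 71]
196 [ 23  23  21  22  35  67  95 134 222 221 223 223 221 198 129  67  71  74
  69  72]
197 [ 26  29  29  29  30  42  70 126 223 220 221 222 224 222 199 108  68  75
  92 108]
198 [ 32  32  33  34  31  29  44  93 194 223 222 222 224 223 207 175 124 150
 154 167]
199 [ 30  34  34  32  33  30  25  44 108 201 208 196 193 204 188 199 180 196
 193 189]
200 [ 33  29  35  36  34  32  31  43  67 136 152 131 118 153 191 191 191 191
 193 191]
201 [ 32  31  32  32  41  66  69  77  78  98  94  93  91 103 163 191 192 191
 192 190]
202 [ 32  31  32  32  49  89  92  94  94  92  94  95  94  93 105 162 191 189
 190 191]
203 [ 30  34  33  33  53  80  89  93  93  90  93  93  94  92  94 112 192 189
 190 189]
```

View pics/ts8.png

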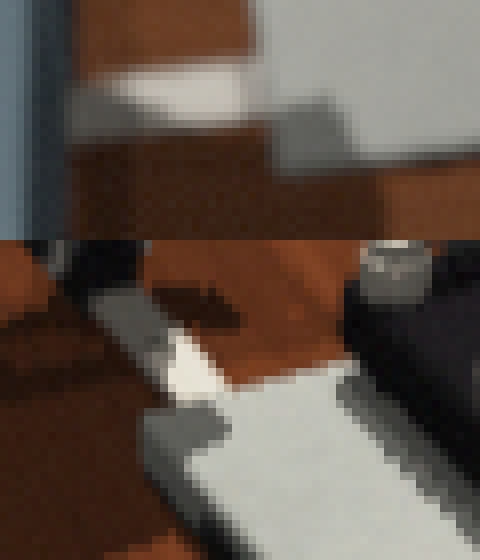

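```bash
python3 - <<'E'
from h import *
yaw=.1225;R=np.array([[np.cos(yaw),np.sin(yaw)],[-np.sin(yaw),np.cos(yaw)]])
l=np.array([(R@top(305.45,195.5,.014)[:2])[1]]);
d8=np.load('top8.npy').mean(2)-np.load('top7.npy').mean(2)
for v in range(193,199):
    w=-d8[v,303:308]; u=(w*np.arange(303,308)).sum()/w.sum(); print(v,u,R@top(u,v,.014)[:2])
a=np.load('top7.npy').mean(2)
# base edge: half level
for rows,lo,hi in (((170,192),None,None),((201,206),None,None)):
  for v in range(*rows,2):
    r=a[v,300:314]; lo=r[:4].mean(); hi=r[11:14].mean() ; h=(lo+hi)/2
    k=np.where((r[:-1]<h)&(r[1:]>=h))[0]
    if len(k): k=k[0]; u=300+k+(h-r[k])/(r[k+1]-r[k]); print('edge',v,round(u,2),R@top(u,v,.026)[:2])
E
```

```text
193 304.77148686559553 [ 0.54151965 -0.02073414]
194 305.0938651636679 [ 0.53833495 -0.02127573]
195 305.3038641686183 [ 0.53520193 -0.02147976]
196 305.43784707390006 [ 0.53210448 -0.02145565]
197 305.60769230769233 [ 0.52899329 -0.02153909]
198 305.7456049638056 [ 0.52589822 -0.02152676]
edge 170 302.38 [ 0.610417   -0.02361538]
edge 172 304.08 [ 0.60354566 -0.02785237]
edge 174 305.5 [ 0.59680918 -0.03123669]
edge 176 304.73 [ 0.59104645 -0.02808153]
edge 178 303.62 [ 0.5854388  -0.02392808]
edge 182 304.85 [ 0.57273266 -0.0258966 ]
edge 184 305.66 [ 0.56630825 -0.02745103]
edge 186 306.15 [ 0.56003018 -0.0280689 ]
edge 188 306.57 [ 0.55379215 -0.02847114]
edge 190 306.74 [ 0.54767342 -0.02811833]
edge 201 308.63 [ 0.51374261 -0.02906307]
edge 203 308.6 [ 0.50775855 -0.02815241]
edge 205 308.7 [ 0.5017292  -0.02760525]
```

Call:
{"api": "arm_command", "payload": {"motion": "-0.018 0 0 0 0 0 0; -0.009 0 0 0 0 0 0; 0 0 0 0 0 0 0; 0 0 0 0 0 0 0"}}

```text
time_s: 9.33
eef_pos: [0.5188, 0.1398, 0.0197]
eef_rot: [0.001, 0.663, 0.749, 0.0]
wrist_force: [2.8, 0.5, -1.7]
opening: 0.308
```

```bash
python3 s.py
```

```text
9.3333 [0.51883792 0.13984218 0.01969825] 6.922137519207117 [ 0.00248415 -0.00140548 -0.99999593] [ 2.84903783  0.47995468 -1.73325943] 0.3076834929268109
[-0.06876788 -0.0006297  -0.00018667]
```

Call:
{"api": "arm_command", "payload": {"motion": "0 0 0 0 0 0 0; 0 0 0 0 0 0 0; 0 0 0 0 0 0 0; 0 0 0 0 0 0 0"}}

```text
time_s: 9.67
eef_pos: [0.5189, 0.1396, 0.0197]
eef_rot: [0.001, 0.663, 0.748, 0.0]
wrist_force: [2.3, 0.5, -1.0]
opening: 0.3
```

```bash
python3 s.py; python3 - <<'E'
from bench import *
from h import *
A=np.mean([camera('top')['img'].astype(float) for i in range(4)],0)[:,:,::-1]
d=A.mean(2)-np.load('top8.npy').mean(2); e=A.mean(2)-np.load('top7.npy').mean(2)
print(d[193:199,302:310].mean(0).round(1), e[193:199,302:310].mean(0).round(1))
o=get_obs();print(o['time_s'],o['dq'].round(4),o['opening'],o['eef_pos'])
hand_in()
E
```

```text
9.6667 [0.51888175 0.13963568 0.01970883] 6.915759538765648 [ 0.0025288  -0.00149904 -0.99999568] [ 2.34786392  0.46211564 -0.9936683 ] 0.3003795565508716
[-0.06855767 -0.0006407  -0.00016976]
[-0.8  2.3 12.4 26.6 22.4  3.3 -4.7 -0.6] [-0.2  0.2  0.2 -0.3 -2.8 -4.4 -2.9 -0.3]
9.8667 [ 0.0016 -0.0001  0.0002  0.0008 -0.0014 -0.0002] 0.3035115399298409 [0.51888592 0.13965367 0.01971361]
the job is handed in; nothing more can be done
```

I squeezed the lock button against the rear of the stop block, drew the gauge arm out to the A4 line, and handed the job in at 9.9 s, still gripping the block. No verdict is reported.

- **Squeeze:** the fingers closed to about 26 mm on the scale, against 27 mm for the squeezed block. The arm came out freely after that.
- **A4 mark:** I first drew the arm about 6 mm past the mark so the line showed in the top camera. It stood about 6.8 mm outside the base edge. I then pushed the arm back by 6.2 mm, so the line should be within about 1 mm of the edge (about 70 mm drawn out).
- **Cross-check:** the tool's own travel gives 67.7 mm plus the unknown start of 0 to 3 mm, which agrees and is also within tolerance.
- **Final state:** the arm was practically still and the grip unchanged (opening 0.30). The wrist force was under 4 N at every reading.
- **Checks that were weak or disagreed:** at the final position the line shows as less than one pixel at the base edge. An attempt to measure the edge with the wrist camera was too uncertain to use, and differed by about 4 mm.
- **Other things on the desk:** I kept clear of the stapler, dispenser and pen pot, but did not measure their positions again at the end.

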